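# Load a work carrier past the spark flap and up to the sprung stop

## Robot

A 6-joint arm with a two-finger parallel gripper is mounted at the origin on the work surface. World frame = base frame: x ahead of the robot, y to its left, z up, the work surface at z = 0. Lengths are in m, angles in degrees, forces in N, time in s.
With the tool pointing down it reaches from about 0.35 to 0.875 m from the base axis. Payload 4.2 kg.
Tool frame: the origin (TCP) lies on the centre line of the jaws, within the pads' length; the fingertips stand 19 mm ahead of it and the grasp point (between the pads) is the TCP; z points along the fingers, y is the line along which they close (so a half turn about z gives the same grasp; the last joint's range is limited). The gripper opens to 87 mm and grips with 3 to 60 N. Pads are 19 mm wide; open, the fingers measure 117 mm over their backs; the gripper's body (75 mm by 190 mm) begins 51 mm behind the grasp point.
Start: joints at [86.608, 22.042, 0.453, 0, -68.411, -14.817], TCP at [0.195, 0.594, 0.213] pointing down, gripper open.
Joint ranges: [-179.83, 179.83], [-69.29, 118.12], [-61.27, 80.66], [-181.25, 117.63], [-171.15, -9.14], [-177.46, 177.46]. Speed limits (degrees/s): [159.86, 159.86, 180, 180, 180, 180].

## Interface

Orientations are given as a 3x3 rotation matrix whose columns are the frame's x, y, z axes.
In Python, from station import sense, capture, finish_job, search_frame, masks_of gives the robot as it stands.
- The arm moves only by the tool drive_tool, never from a script. Its argument "rows" is a list of rows, each a list of 7 numbers: the opening in per cent of the stroke, from 0 (shut) to 100 (fully open), then the shift along the world's x, y, z in mm, then the turn, a rotation vector about the world's x, y, z in rad. In form: [[fingers, dx, dy, dz, wx, wy, wz], ...]. A call has 1 to 5 rows; each row shifts and turns the commanded pose from where the row before left it; what a row does not reach is not made up. A row lasts 1/12 s, in which the tool goes at most 41.7 mm and 7.16 degrees, less where a joint would pass 70% of its speed; a pose out of reach is approached as far as the arm can. A call is refused whole if a number of a shift passes 41.7 or a number of a turn 0.125, either way. A call with a gripper value outside its range is refused whole. The fingers move at their own pace and stop on an object; the grip force is fixed at half the most. Time passes only in rows, so rows that do not move let the fingers close. It gives the time, the measured TCP pose, the force, the opening and the grip force at its end, in the units of the state.
- sense(): the state, without advancing time (a new reading comes with each control period).
- capture(name): name is "scene" or "top"; returns a dict with "frame" (384x512x3 uint8, red, green, blue), "z_map" (384x512 float32, m along the optical axis (not along the pixel's ray), 0 where there is no reading), "fx", "fy", "cx", "cy" (pixels), "distortion" ([k1, k2, p1, p2, k3] as OpenCV has them; the pictures are not rectified), "R" (3x3) and "t" (3): a world point X has camera coordinates R X + t. Camera axes: x right, y down, z forward; pixel columns grow to the right and rows downward; lengths in m; the calibration is good to about 2 mm. A picture is of the moment at which its call begins.
- finish_job(): hands the job in; it is judged then, once.
Trained networks look in a picture, given as the dict that the camera call returned (one of the last four; its "shot" number tells which), for a name from the list of things; names that differ only in an ending like _2 or _b are one class to them, and where a whole thing is asked for, a point or a joint stands for the part that bears it (a point fixed in the world has none). Each returns a list of dicts, best first, with "p" (0 to 1); they miss things now and then, are a little off and sometimes report something else, mostly with a low value. They report only what shows in the picture. A call takes as long as a camera call. They do not tell look-alikes from the thing itself.
- search_frame(label, picture): "xy" ([column, row] in pixels, amid what is visible of it).
- masks_of(label, picture): "region" (384x512 bool, what is visible of it) and "xy" ([column, row] in pixels, amid what is visible of it).
The state is a dict: "time_s": time; "joints": joint angles; "joint_velocities": joint speeds; "effort": joint torques, N m; "tcp_pos": TCP position; "ee_rot": TCP orientation; "wrist_force": force on the tool from outside, world axes, zero at the start; "moment": the same for the moment, N m; "gripper_width": opening from 0.0 (shut) to 1.0 (fully open); "gripper_force": force on a finger pad.
Only numpy, scipy, OpenCV 4.12 (cv2) and the standard library are available. Lean on these libraries where they do the work, as an engineer would, in place of code of your own. Each camera call takes 0.05 s, during which the arm holds its last target. There are 200 camera calls.

## Task

Pick up the narrow, nosed work carrier and set it down flat in the open infeed of the feed channel, nose towards the shut spark flap. Then push it along the channel through the flap and on until it gently presses the brass sprung plunger of the end stop about half way in; hold it there for half a second, never driving the plunger to its end. Let go and leave the carrier lying in the channel with the flap swung shut behind it, and leave everything else on the bench where it is.

Things in the scene. Friction and masses are not known exactly. Their poses are not given: they have to be found in the camera images.
- carrier_mid (a point): middle of the grip fin of the narrow aluminium work carrier (loose, 0.36-0.6 kg), half-way up: 34 mm above its underside. The fin is 36 mm long (x), 14 mm thick (y), upright from 26 to 68 mm above the underside, on a flat base 90 x 40 x 26 mm. x axis points to the nose, 60 mm ahead; tail 30 mm behind
- carrier: the same carrier; origin on its underside below the fin, same axes. The nose narrows from 40 to 16 mm width over its last 20 mm. It starts on the bench left or right of the channel, nose within 35 degrees of straight away from the robot
- channel: steel feed channel, open top, fixed. Origin on its centre line at the shut flap, at bench level; x is the feed direction (away from the robot), y left, z up. Floor 6 mm above the bench, walls up to 26 mm, 46 mm wide inside behind the flap (recess at left for the open flap, to 58 mm behind it). A wheel guard 88 mm tall starts 260 mm behind the flap
- carrier_nose (a point): tip of the carrier's nose, 60 mm ahead of the fin, 13 mm above the underside, same axes
- infeed (a point): middle of the channel's infeed floor, 85 mm before the flap, same axes as the channel. The infeed starts 150 mm before the flap, is 58 mm wide inside and tapers over the last 45 mm to 46 mm. A good place to set the carrier's fin over
- flap (a joint): sprung spark flap, aluminium plate 44 mm wide, 9 to 30 mm above the bench, hinged on an upright pin at the channel's left wall. In rad: 0 shut across the channel, up to 1.6 swung open away from the infeed; cannot open the other way. Spring moment 0.05 N m shut, 0.14 N m open. Swings shut once the carrier's tail is 50 mm past it
- buffer (a joint): how far the end stop's brass plunger is pressed, in m: 0 free, 0.014 at its end. Sprung: 4 N to start, 10 N at half way; with its drag a gripped carrier takes 12-16 N above its sliding drag (2-10 N) at half way, about 1 N more per mm. Plunger 32 mm wide, z 9-33 mm, in a grey stop 42 mm tall; its free face is 155-185 mm behind the flap, different each time: find it by feel
- wide_mid (a point): a second, wider aluminium carrier that does not fit the channel: flat block 80 x 64 x 22 mm with a round knob (26 mm diameter) on top, 48 mm tall in all, no nose; point half-way up; leave it alone
- can: dark steel grit can, 72 mm diameter, 100 mm tall; origin at the centre of its underside; leave alone
- driver: screwdriver lying on the bench; leave alone
- hammer: hammer lying on the bench; leave alone
- wrench: wrench lying on the bench; leave alone
- stone: whetstone 100 x 45 x 25 mm; origin under its centre; leave alone
- slug: upright steel round bar end, 40 mm diameter, 40 mm tall; origin under its centre; leave alone
- billet: flat steel bar 130 x 35 x 12 mm; origin under its centre; leave alone
Not all that is in view belongs to the job. What is shaped like the carrier but black or purple is not meant.

How it is judged (in metres and radians):
On the way, in this order (a step that is already met when the one before it is completed fails the run):
1. the carrier lies flat in the infeed, nose towards the shut flap (x of carrier_mid in the frame of channel between -0.13 and -0.058 m and y of carrier_mid in the frame of channel between -0.016 and 0.016 m and z of carrier_mid in the frame of channel between 0.034 and 0.046 m and angle between the x axis of carrier_mid and the x axis of channel, either way round below 0.15 rad and x of carrier_nose in the frame of channel above -0.09 m and value of joint flap below 0.06 rad), for 0.2 s.
2. the carrier, down in the channel, passes the flap and holds it open (x of carrier_mid in the frame of channel between -0.03 and 0.04 m and y of carrier_mid in the frame of channel between -0.016 and 0.016 m and z of carrier_mid in the frame of channel between 0.034 and 0.046 m and angle between the x axis of carrier_mid and the x axis of channel, either way round below 0.15 rad and value of joint flap above 0.6 rad), for 0.02 s.
3. the carrier presses the plunger in by 4 mm or more for 0.3 s (x of carrier_mid in the frame of channel between 0.085 and 0.15 m and y of carrier_mid in the frame of channel between -0.016 and 0.016 m and z of carrier_mid in the frame of channel between 0.034 and 0.046 m and angle between the x axis of carrier_mid and the x axis of channel, either way round below 0.15 rad and value of joint buffer above 0.004 m), for 0.3 s.
At the end, for the whole second after the job is handed in: the carrier lies flat (within 0.08 rad) and at rest in the channel, within 16 mm of its centre line, its fin 82 to 150 mm behind the flap, and the flap is shut (under 0.06 rad) (x of carrier_mid in the frame of channel between 0.082 and 0.15 m and y of carrier_mid in the frame of channel between -0.016 and 0.016 m and z of carrier_mid in the frame of channel between 0.034 and 0.046 m and angle between the x axis of carrier_mid and the x axis of channel, either way round below 0.15 rad and value of joint flap below 0.06 rad and linear speed of carrier below 0.01 m/s and angle between carrier_mid's own z axis and vertical below 0.08 rad); the robot touches nothing.
It fails at once if the plunger is driven beyond 11 mm of its 14 mm (value of joint buffer above 0.011 m).
It fails at once if another thing on the bench is moved by more than 20 mm (distance of any of wide_mid, can, driver, hammer, wrench, stone, slug, billet from where it was at the start of the episode above 0.02 m).
It also fails if it takes over 64 s, if anything falls off the work surface, if the arm or the gripper's body presses on something with over 40 N, if the wrist force passes 120 N, or if a joint passes its speed limit or range.

## Working session

There is one attempt and no reset: what is moved stays moved. The work goes in short steps, Python scripts to look and compute and a tool call to move; the robot and the scene stay as the last step left them, time stands still between calls to the robot, and variables do not carry over. Pictures are saved under pics/ and viewed, at most 10 in all, crops included, and the job is handed in when it is done.

Besides the shell and the picture viewer there is one more tool, called after "Call:" in YAML: its name, and indented under it one key for each argument. drive_tool: Moves the arm, as the interface text tells. Its arguments: {"type":"object","properties":{"rows":{"type":"array"}},"required":["rows"]}

```bash
mkdir -p pics
cat > h.py <<'E'
import numpy as np, cv2
from station import *
def K(c): return np.array([[c['fx'],0,c['cx']],[0,c['fy'],c['cy']],[0,0,1.]])
def pts(c,px,z=None):
    """pixels -> world, by depth map (z None) or on plane of height z"""
    px=np.asarray(px,float).reshape(-1,2)
    u=cv2.undistortPoints(px[:,None],K(c),np.array(c['distortion'],float))[:,0]
    R=np.array(c['R']);t=np.array(c['t'])
    r=np.c_[u,np.ones(len(u))]
    if z is None:
        d=c['z_map'][px[:,1].round().astype(int),px[:,0].round().astype(int)]
        return (r*d[:,None]-t)@R
    o=-R.T@t; w=r@R
    return o+w*((z-o[2])/w[:,2])[:,None]
def proj(c,X):
    return cv2.projectPoints(np.asarray(X,float).reshape(-1,3),cv2.Rodrigues(np.array(c['R'],float))[0],np.array(c['t'],float),K(c),np.array(c['distortion'],float))[0][:,0]
def save(n,f,s=1): cv2.imwrite('pics/'+n,cv2.resize(f[:,:,::-1],None,fx=s,fy=s,interpolation=cv2.INTER_CUBIC))
E
python3 - <<'E'
from h import *
for n in('scene','top'):
    c=capture(n); save(n+'.png',c['frame'],1.5)
    print(n,'cam at',(-np.array(c['R']).T@np.array(c['t'])).round(3))
    for l in('carrier','carrier_mid','wide_mid','channel','flap','buffer','can','stone','slug','billet','hammer','wrench','driver'):
        print(l,[(np.round(d['xy']).tolist(),round(d['p'],2),pts(c,np.round(d['xy'])).round(3).tolist()[0]) for d in search_frame(l,c)[:3]])
E
```

```text
scene cam at [1.306 0.114 1.096]
carrier [([333.0, 171.0], 0.88, [0.391, 0.276, 0.025]), ([293.0, 195.0], 0.69, [0.519, 0.144, 0.032]), ([331.0, 196.0], 0.52, [0.504, 0.27, 0.028])]
carrier_mid [([334.0, 166.0], 0.95, [0.372, 0.278, 0.029]), ([331.0, 195.0], 0.82, [0.501, 0.27, 0.03]), ([295.0, 193.0], 0.71, [0.506, 0.15, 0.026])]
wide_mid [([170.0, 177.0], 0.79, [0.487, -0.288, 0.017]), ([402.0, 249.0], 0.66, [0.66, 0.496, 0.001]), ([331.0, 192.0], 0.62, [0.498, 0.268, 0.042])]
channel [([250.0, 232.0], 0.96, [0.664, 0.019, 0.006])]
flap [([248.0, 200.0], 0.5, [0.549, -0.003, 0.017])]
buffer []
can [([133.0, 231.0], 0.63, [0.763, -0.312, 0.102])]
stone [([168.0, 222.0], 0.66, [0.674, -0.244, 0.025])]
slug [([162.0, 149.0], 0.46, [0.378, -0.343, 0.036])]
billet [([112.0, 220.0], 0.76, [0.683, -0.432, 0.013]), ([249.0, 199.0], 0.44, [0.548, 0.0, 0.023]), ([110.0, 191.0], 0.36, [0.564, -0.485, 0.002])]
hammer [([400.0, 251.0], 0.68, [0.669, 0.489, 0.004]), ([111.0, 221.0], 0.27, [0.687, -0.434, 0.011])]
wrench [([104.0, 189.0], 0.67, [0.561, -0.506, 0.006])]
driver [([330.0, 247.0], 0.
[... 450 characters left out ...]
9, -0.001, 0.008]), ([170.0, 210.0], 0.5, [0.492, 0.259, 0.05])]
channel [([260.0, 170.0], 0.79, [0.625, 0.007, 0.01])]
flap [([263.0, 190.0], 0.42, [0.566, -0.004, 0.007])]
buffer [([423.0, 195.0], 0.54, [0.563, -0.479, 0.001])]
can [([377.0, 133.0], 0.76, [0.719, -0.321, 0.099]), ([258.0, 135.0], 0.3, [0.727, 0.015, 0.03]), ([172.0, 213.0], 0.28, [0.487, 0.257, 0.027])]
stone [([344.0, 158.0], 0.85, [0.664, -0.24, 0.025])]
slug [([388.0, 264.0], 0.61, [0.356, -0.359, 0.041])]
billet [([405.0, 155.0], 0.71, [0.681, -0.425, 0.013])]
hammer [([99.0, 163.0], 0.66, [0.632, 0.487, 0.023])]
wrench [([427.0, 196.0], 0.83, [0.56, -0.49, 0.005])]
driver [([171.0, 144.0], 0.7, [0.695, 0.274, 0.023])]
```

View pics/top.png

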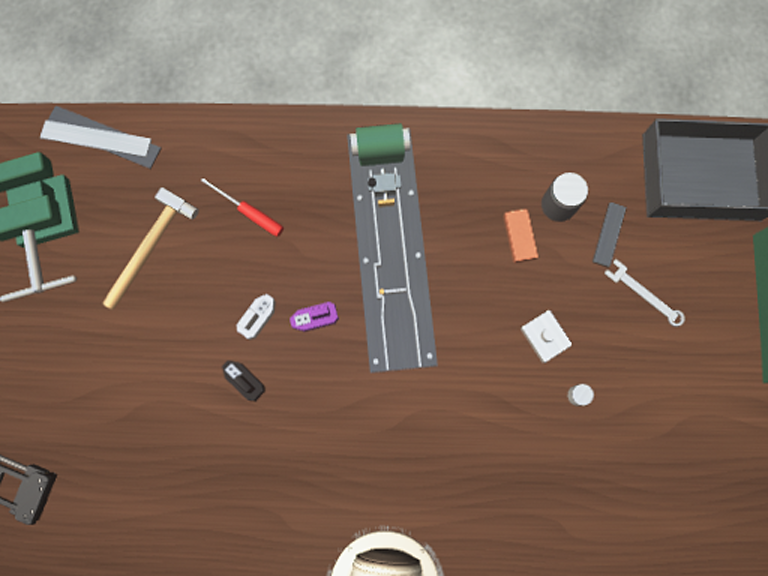

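View pics/scene.png

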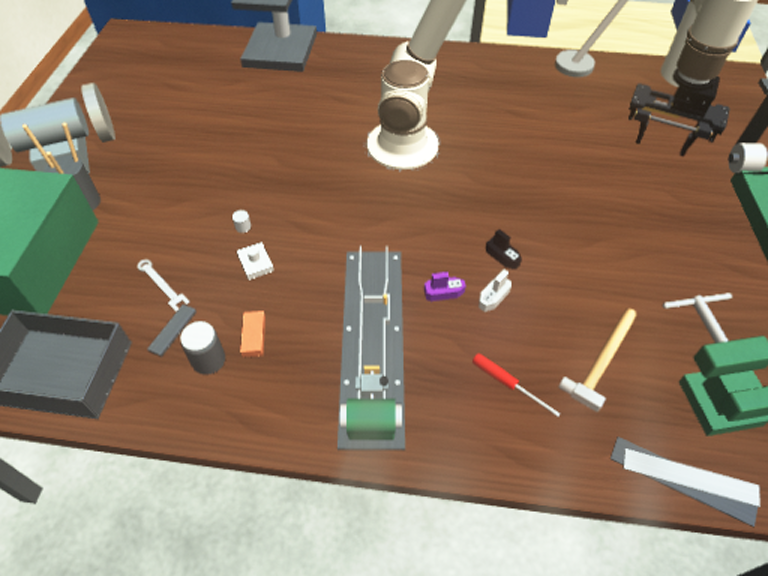

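The candidates in the top image are aluminium at (170,210), purple at (209,211), black at (162,253), and the wide block at (364,224). The description fits the aluminium one at (170,210). I'll check it in a close crop and measure the carrier and channel.

Run:
```python
from h import *
c=capture('top'); f=c['frame']
a=cv2.resize(f[180:240,140:200],(400,400),interpolation=cv2.INTER_CUBIC)
b=cv2.resize(f[80:255,225:300],None,fx=400/175*1.5,fy=400/175*1.5,interpolation=cv2.INTER_CUBIC)
a=cv2.copyMakeBorder(a,0,b.shape[0]-400,0,0,cv2.BORDER_CONSTANT)
save('crop.png',np.hstack([a,b[:, :390]]))
m=masks_of('carrier',c)
for d in m: print(np.round(d['xy']),d['p'],d['region'].sum())
# carrier points
yy,xx=np.mgrid[180:240,140:200]; px=np.c_[xx.ravel(),yy.ravel()]
P=pts(c,px); col=f[px[:,1],px[:,0]].astype(int)
bright=(P[:,2]>.012)&(P[:,2]<.09)
n,lab,st,ce=cv2.connectedComponentsWithStats(bright.reshape(60,60).astype(np.uint8))
k=lab[30,30] or 1+np.argmax(st[1:,4]); s=(lab.ravel()==k)
Q=P[s]; print('n',len(Q),'z',np.percentile(Q[:,2],[5,50,95]).round(4))
r=cv2.minAreaRect((Q[:,:2]*1000).astype(np.float32)); print('rect all',r)
fin=Q[Q[:,2]>.045]; print('fin n',len(fin),fin.mean(0).round(4),'rect',cv2.minAreaRect((fin[:,:2]*1000).astype(np.float32)))
base=Q[(Q[:,2]<.035)&(Q[:,2]>.018)]; print('base',len(base),base.mean(0).round(4))
# channel: row-wise profile of height
yy,xx=np.mgrid[80:255,225:300]; px=np.c_[xx.ravel(),yy.ravel()]; P=pts(c,px)
for x0 in np.arange(.39,.78,.02):
    w=P[(abs(P[:,0]-x0)<.008)&(P[:,2]>.015)&(P[:,2]<.04)]
    ys=np.sort(w[:,1]); g=np.split(ys,np.where(np.diff(ys)>.008)[0]+1) if len(ys) else []
    print(round(x0,3),[(round(q.mean(),4),len(q)) for q in g])
```

```text
[160. 250.] 0.78 444
[211. 211.] 0.63 427
[171. 212.] 0.6 430
n 425 z [0.0201 0.0285 0.0699]
rect all ((497.941162109375, 263.067626953125), (42.888023376464844, 90.82808685302734), 56.93230056762695)
fin n 89 [0.4838 0.2691 0.0652] rect ((484.8787536621094, 270.69073486328125), (14.824474334716797, 35.53343200683594), 55.61560821533203)
base 306 [0.4979 0.2586 0.0272]
0.39 []
0.41 [(np.float64(-0.0542), 8), (np.float64(-0.0276), 1), (np.float64(0.0079), 8)]
0.43 [(np.float64(-0.0643), 1), (np.float64(-0.0518), 8), (np.float64(0.009), 7)]
0.45 [(np.float64(-0.0499), 8), (np.float64(-0.0324), 1), (np.float64(0.0125), 9), (np.float64(0.0455), 1)]
0.47 [(np.float64(-0.0472), 10), (np.float64(0.0152), 10)]
0.49 [(np.float64(-0.0443), 11), (np.float64(0.0182), 8)]
0.51 [(np.float64(-0.0402), 9), (np.float64(0.0191), 8), (np.float64(0.0355), 1)]
0.53 [(np.float64(-0.0348), 8), (np.float64(0.0216), 11)]
0.55 [(np.float64(0.0021), 62), (np.float64(0.0602), 1)]
0.57 [(np.float64(-0.0281), 9), (np.float64(0.0325), 9), (np.float64(0.0609), 1)]
0.59 [(np.float64(-0.0249), 10), (np.float64(0.0353), 6)]
0.61 [(np.float64(-0.0221), 7), (np.float64(0.0031), 1), (np.float64(0.0288), 12), (np.float64(0.0562), 1)]
0.63 [(np.float64(-0.0205), 7), (np.float64(0.0306), 6)]
0.65 [(np.float64(-0.0176), 9), (np.float64(0.0327), 7)]
0.67 [(np.float64(-0.0147), 8), (np.float64(0.0355), 7)]
0.69 [(np.float64(-0.0121), 7), (np.float64(0.0377), 5)]
0.71 [(np.float64(-0.0389), 1), (np.float64(-0.0106), 8), (np.float64(0.0405), 8)]
0.73 [(np.float64(-0.0071), 10), (np.float64(0.0174), 48), (np.float64(0.043), 8)]
0.75 [(np.float64(0.0202), 68)]
0.77 [(np.float64(-0.0288), 1), (np.float64(0.0149), 28), (np.float64(0.0548), 1)]
```

View pics/crop.png

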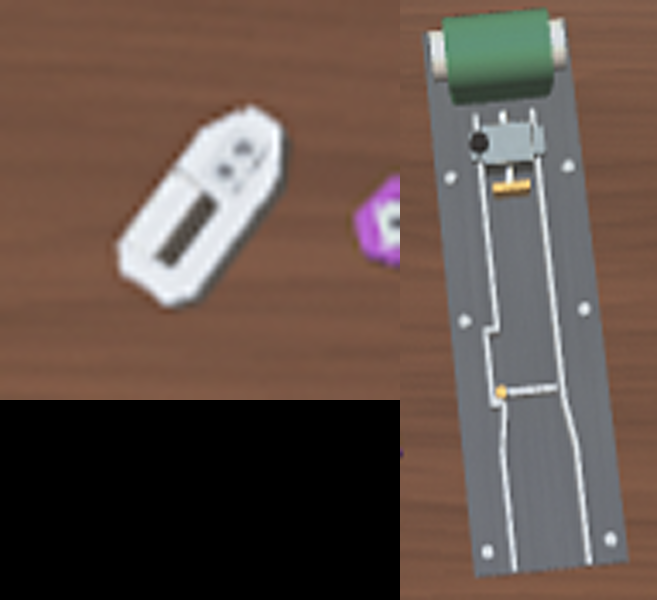

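The crop shows the plain aluminium carrier at (170,210), with its nose up-right. The flap is shut at about (263,194) and the brass plunger is at about (258,134). Next I need the tool pose and the x positions of the flap and plunger.

Run:
```python
from h import *
s=sense(); print(s['time_s'],s['tcp_pos'],np.round(s['ee_rot'],3).tolist(),s['gripper_width'])
c=capture('top')
yaw=.1275; ex=np.array([np.cos(yaw),np.sin(yaw)]); ey=np.array([-ex[1],ex[0]])
o=np.array([.45,-.0181])
yy,xx=np.mgrid[80:255,225:300]; px=np.c_[xx.ravel(),yy.ravel()]; P=pts(c,px)
d=P[:,:2]-o; u=d@ex; v=d@ey
s=(abs(v)<.015)&(P[:,2]>.014)&(u>-.1)&(u<.4)
h,e=np.histogram(u[s],np.arange(-.1,.4,.005))
print([(round(a,3),int(n)) for a,n in zip(e,h) if n])
for lo,hi in((-.05,.05),(.16,.28)):
    for sg in(1,-1):
        w=(P[:,2]>.015)&(P[:,2]<.035)&(u>lo)&(u<hi)&(sg*v>.018)&(abs(v)<.04)
        print(lo,sg,np.polyfit(u[w],v[w],1).round(4))
```

```text
1.5 [0.19527113 0.59369115 0.21312706] [[0.95, -0.312, -0.0], [-0.312, -0.95, -0.0], [-0.0, 0.0, -1.0]] 0.999455162416821
[(np.float64(-0.035), 1), (np.float64(-0.03), 1), (np.float64(0.01), 2), (np.float64(0.025), 1), (np.float64(0.095), 15), (np.float64(0.1), 9), (np.float64(0.115), 1), (np.float64(0.195), 1), (np.float64(0.2), 1), (np.float64(0.215), 1), (np.float64(0.275), 32), (np.float64(0.28), 10), (np.float64(0.285), 6), (np.float64(0.29), 6), (np.float64(0.295), 25), (np.float64(0.3), 22), (np.float64(0.305), 17), (np.float64(0.31), 17), (np.float64(0.315), 16), (np.float64(0.32), 16), (np.float64(0.325), 15), (np.float64(0.33), 16), (np.float64(0.335), 1), (np.float64(0.34), 3), (np.float64(0.345), 5), (np.float64(0.35), 1), (np.float64(0.36), 10), (np.float64(0.365), 75), (np.float64(0.37), 30), (np.float64(0.375), 15), (np.float64(0.38), 24), (np.float64(0.385), 18), (np.float64(0.39), 15)]
-0.05 1 [0.0034 0.0308]
-0.05 -1 [-0.0003 -0.0313]
0.16 1 [0.0004 0.025 ]
0.16 -1 [ 0.0013 -0.0251]
```

Call:
drive_tool:
  rows:
    - [50,24,-27,-5,0,0,-0.022]
    - [50,24,-27,-5,0,0,-0.022]
    - [50,24,-27,-5,0,0,-0.022]
    - [50,24,-27,-5,0,0,-0.022]
    - [50,24,-27,-5,0,0,-0.022]

```text
time_s: 1.97
tcp_pos: [0.316, 0.4574, 0.1881]
ee_rot: [[0.91, -0.415, 0.0], [-0.415, -0.91, 0.0], [0.0, -0.0, -1.0]]
wrist_force: [1.4, 0.4, -0.2]
gripper_width: 0.71
gripper_force: 0.0
```

Call:
drive_tool:
  rows:
    - [50,24,-27,-5,0,0,-0.022]
    - [50,24,-27,-5,0,0,-0.022]
    - [50,24,-27,-5,0,0,-0.022]
    - [50,24,-27,-5,0,0,-0.022]
    - [50,24,-27,-5,0,0,-0.022]

```text
time_s: 2.38
tcp_pos: [0.4362, 0.3223, 0.1632]
ee_rot: [[0.858, -0.513, 0.0], [-0.513, -0.858, 0.0], [0.0, -0.001, -1.0]]
wrist_force: [0.6, 0.1, -0.4]
gripper_width: 0.506
gripper_force: 0.0
```

Call:
drive_tool:
  rows:
    - [50,25,-26,-5,0,0,-0.023]
    - [50,25,-27,-5,0,0,-0.023]
    - [50,0,0,0,0,0,0]
    - [50,0,0,0,0,0,0]

```text
time_s: 2.72
tcp_pos: [0.4862, 0.269, 0.1527]
ee_rot: [[0.832, -0.554, -0.001], [-0.554, -0.832, -0.001], [-0.0, 0.001, -1.0]]
wrist_force: [0.2, 0.2, -0.6]
gripper_width: 0.502
gripper_force: 0.0
```

Call:
drive_tool:
  rows:
    - [50,-1,2,-35,0,0,0]
    - [50,0,0,-35,0,0,0]
    - [50,0,0,-22,0,0,0]
    - [50,0,0,-11,0,0,0]
    - [50,0,0,0,0,0,0]

```text
time_s: 3.13
tcp_pos: [0.4821, 0.2723, 0.0474]
ee_rot: [[0.835, -0.55, -0.005], [-0.55, -0.835, -0.004], [-0.002, 0.006, -1.0]]
wrist_force: [-0.4, -0.3, 0.2]
gripper_width: 0.497
gripper_force: 0.0
```

Call:
drive_tool:
  rows:
    - [0,0,0,0,0,0,0]
    - [0,0,0,0,0,0,0]
    - [0,0,0,0,0,0,0]
    - [0,0,0,0,0,0,0]
    - [0,0,0,0,0,0,0]

```text
time_s: 3.55
tcp_pos: [0.4844, 0.2728, 0.0512]
ee_rot: [[0.834, -0.551, 0.001], [-0.551, -0.834, 0.001], [0.0, -0.001, -1.0]]
wrist_force: [-2.3, -2.3, 1.8]
gripper_width: 0.208
gripper_force: 1.1
```

Call:
drive_tool:
  rows:
    - [0,0,0,0,0,0,0]
    - [0,0,0,0,0,0,0]
    - [0,0,0,0,0,0,0]
    - [0,0,0,0,0,0,0]

```text
time_s: 3.88
tcp_pos: [0.4838, 0.272, 0.0508]
ee_rot: [[0.834, -0.551, -0.001], [-0.551, -0.834, -0.001], [-0.0, 0.001, -1.0]]
wrist_force: [-3.6, -1.8, 6.1]
gripper_width: 0.156
gripper_force: 30.0
```

Call:
drive_tool:
  rows:
    - [0,0,0,10,0,0,0]
    - [0,0,0,25,0,0,0]
    - [0,0,0,30,0,0,0]
    - [0,0,0,25,0,0,0]
    - [0,0,0,0,0,0,0]

```text
time_s: 4.3
tcp_pos: [0.4873, 0.2752, 0.1455]
ee_rot: [[0.835, -0.55, 0.009], [-0.55, -0.835, 0.008], [0.004, -0.011, -1.0]]
wrist_force: [1.2, 1.1, -3.8]
gripper_width: 0.156
gripper_force: 29.9
```

Call:
drive_tool:
  rows:
    - [0,-2,-15,0,0,0,0.04]
    - [0,-2,-29,0,0,0,0.07]
    - [0,-2,-30,0,0,0,0.07]
    - [0,-2,-30,0,0,0,0.07]
    - [0,-2,-30,0,0,0,0.07]

```text
time_s: 4.72
tcp_pos: [0.4727, 0.1371, 0.1382]
ee_rot: [[0.966, -0.258, -0.003], [-0.258, -0.966, -0.001], [-0.003, 0.001, -1.0]]
wrist_force: [0.7, -0.8, -4.7]
gripper_width: 0.156
gripper_force: 30.0
```

Call:
drive_tool:
  rows:
    - [0,-2,-30,0,0,0,0.07]
    - [0,-2,-30,0,0,0,0.07]
    - [0,-2,-30,0,0,0,0.07]
    - [0,-2,-30,0,0,0,0.07]
    - [0,-2,-25,0,0,0,0.07]

```text
time_s: 5.13
tcp_pos: [0.4624, -0.0081, 0.1385]
ee_rot: [[0.996, 0.088, -0.003], [0.088, -0.996, 0.0], [-0.003, -0.0, -1.0]]
wrist_force: [-0.4, 0.1, -4.4]
gripper_width: 0.158
gripper_force: 30.0
```

Call:
drive_tool:
  rows:
    - [0,-1,-11,0,0,0,0.04]
    - [0,0,0,0,0,0,0]
    - [0,0,0,0,0,0,0]
    - [0,0,0,0,0,0,0]

```text
time_s: 5.47
tcp_pos: [0.4629, -0.017, 0.1393]
ee_rot: [[0.992, 0.125, -0.001], [0.125, -0.992, 0.0], [-0.001, -0.0, -1.0]]
wrist_force: [0.9, -1.0, -4.9]
gripper_width: 0.155
gripper_force: 30.0
```

Run:
```python
from h import *
s=sense(); R=np.array(s['ee_rot']); p=np.array(s['tcp_pos'])
d=p[:2]-[.45,-.0181]; w=.1275
print(p.round(4),'yaw',np.arctan2(R[1,0],R[0,0]),'along flap',d@[np.cos(w),np.sin(w)]-.099,'lat',d@[-np.sin(w),np.cos(w)],R[:,2].round(4),s['wrist_force'])
c=capture('top'); save('carry_top.png',c['frame'][140:270,200:330],4)
c=capture('scene'); save('carry.png',c['frame'][100:250,180:330],4)
```

```text
[ 0.4629 -0.017   0.1393] yaw 0.12534062760960976 along flap -0.08605462732498012 lat -0.0005400482494259326 [-1.1e-03  2.0e-04 -1.0e+00] [ 0.90204166 -0.99257069 -4.90684581]
```

View pics/carry.png

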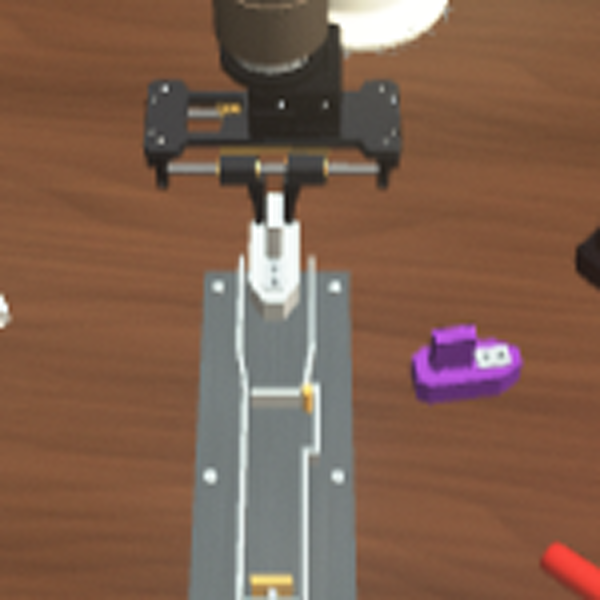

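The carrier hangs level over the infeed, nose towards the flap and lined up with it. I'll lower it.

Call:
drive_tool:
  rows:
    - [0,0,0.5,-30,0,0,0.002]
    - [0,0,0,-30,0,0,0]
    - [0,0,0,-12,0,0,0]
    - [0,0,0,-4,0,0,0]
    - [0,0,0,0,0,0,0]

```text
time_s: 5.98
tcp_pos: [0.463, -0.0164, 0.0633]
ee_rot: [[0.992, 0.129, -0.002], [0.129, -0.992, -0.001], [-0.002, 0.001, -1.0]]
wrist_force: [-0.9, 0.0, -4.9]
gripper_width: 0.155
gripper_force: 30.0
```

Call:
drive_tool:
  rows:
    - [0,0,0,-2,0,0,0]
    - [0,0,0,-2,0,0,0]
    - [0,0,0,-1,0,0,0]
    - [0,0,0,0,0,0,0]
    - [0,0,0,0,0,0,0]

```text
time_s: 6.4
tcp_pos: [0.4636, -0.0167, 0.0597]
ee_rot: [[0.992, 0.128, 0.001], [0.128, -0.992, 0.0], [0.001, -0.0, -1.0]]
wrist_force: [0.1, 0.6, -5.1]
gripper_width: 0.159
gripper_force: 30.0
```

Call:
drive_tool:
  rows:
    - [0,0,0,-1,0,0,0]
    - [0,0,0,-1,0,0,0]
    - [0,0,0,0,0,0,0]
    - [0,0,0,0,0,0,0]

```text
time_s: 6.73
tcp_pos: [0.4634, -0.0169, 0.0574]
ee_rot: [[0.992, 0.128, 0.0], [0.128, -0.992, -0.0], [0.0, 0.0, -1.0]]
wrist_force: [-1.1, -0.3, -3.4]
gripper_width: 0.153
gripper_force: 30.0
```

Call:
drive_tool:
  rows:
    - [0,0,0,-1,0,0,0]
    - [0,0,0,0,0,0,0]
    - [0,0,0,0,0,0,0]

```text
time_s: 6.98
tcp_pos: [0.4628, -0.0171, 0.0567]
ee_rot: [[0.992, 0.128, -0.001], [0.128, -0.992, -0.0], [-0.001, 0.0, -1.0]]
wrist_force: [-4.4, -1.5, 4.6]
gripper_width: 0.151
gripper_force: 30.0
```

Call:
drive_tool:
  rows:
    - [0,0,0.5,0.5,0,0,0]
    - [0,0,0,0,0,0,0]
    - [0,5,0.6,0,0,0,0]
    - [0,8,1,0,0,0,0]
    - [0,8,1,0,0,0,0]

```text
time_s: 7.4
tcp_pos: [0.4828, -0.0142, 0.0568]
ee_rot: [[0.992, 0.128, -0.003], [0.128, -0.992, -0.001], [-0.003, 0.0, -1.0]]
wrist_force: [-4.6, -2.2, 5.0]
gripper_width: 0.159
gripper_force: 30.0
```

Call:
drive_tool:
  rows:
    - [0,8,1,0,0,0,0]
    - [0,8,1,0,0,0,0]
    - [0,8,1.1,0,0,0,0]
    - [0,8,1,0,0,0,0]
    - [0,8,1,0,0,0,0]

```text
time_s: 7.82
tcp_pos: [0.5177, -0.0109, 0.0567]
ee_rot: [[0.992, 0.127, -0.015], [0.127, -0.992, -0.004], [-0.015, 0.002, -1.0]]
wrist_force: [-13.8, -3.6, 13.4]
gripper_width: 0.154
gripper_force: 30.0
```

Call:
drive_tool:
  rows:
    - [0,0,0.4,0.6,0,0,0]
    - [0,0,0,0,0,0,0]
    - [0,0,0,0,0,0,0]

```text
time_s: 8.07
tcp_pos: [0.5201, -0.0104, 0.0568]
ee_rot: [[0.992, 0.127, -0.01], [0.127, -0.992, -0.004], [-0.01, 0.002, -1.0]]
wrist_force: [-9.1, -6.0, 7.7]
gripper_width: 0.155
gripper_force: 30.0
```

Call:
drive_tool:
  rows:
    - [0,6,0.8,0,0,0,0]
    - [0,6,0.8,0,0,0,0]
    - [0,6,0.8,0,0,0,0]
    - [0,6,0.8,0,0,0,0]

```text
time_s: 8.4
tcp_pos: [0.5432, -0.0076, 0.0571]
ee_rot: [[0.992, 0.127, -0.011], [0.127, -0.992, -0.004], [-0.012, 0.002, -1.0]]
wrist_force: [-8.0, -5.1, 6.4]
gripper_width: 0.156
gripper_force: 30.1
```

Call:
drive_tool:
  rows:
    - [0,8,1,0,0,0,0]
    - [0,8,1,0,0,0,0]
    - [0,8,1,0,0,0,0]
    - [0,8,1,0,0,0,0]
    - [0,8,1,0,0,0,0]

```text
time_s: 8.82
tcp_pos: [0.5864, -0.0013, 0.0568]
ee_rot: [[0.992, 0.128, -0.006], [0.128, -0.992, -0.002], [-0.006, 0.001, -1.0]]
wrist_force: [-5.6, -4.1, 3.6]
gripper_width: 0.158
gripper_force: 30.0
```

Call:
drive_tool:
  rows:
    - [0,8,1,0,0,0,0]
    - [0,8,1,0,0,0,0]
    - [0,8,1,0,0,0,0]
    - [0,8,1,0,0,0,0]
    - [0,0,0,0,0,0,0]

```text
time_s: 9.23
tcp_pos: [0.6224, 0.0037, 0.0567]
ee_rot: [[0.992, 0.128, 0.003], [0.128, -0.992, -0.0], [0.003, 0.001, -1.0]]
wrist_force: [0.9, -2.3, -1.9]
gripper_width: 0.158
gripper_force: 30.0
```

Call:
drive_tool:
  rows:
    - [0,4,0.5,0,0,0,0]
    - [0,4,0.5,0,0,0,0]
    - [0,3,0.4,0,0,0,0]
    - [0,3,0.4,0,0,0,0]
    - [0,2,0.3,0,0,0,0]

```text
time_s: 9.65
tcp_pos: [0.6365, 0.0066, 0.0567]
ee_rot: [[0.992, 0.128, 0.0], [0.128, -0.992, 0.001], [0.0, -0.001, -1.0]]
wrist_force: [-1.0, 0.1, -2.9]
gripper_width: 0.154
gripper_force: 30.0
```

Call:
drive_tool:
  rows:
    - [0,2,0.3,0,0,0,0]
    - [0,2,0.3,0,0,0,0]
    - [0,2,0.3,0,0,0,0]
    - [0,2,0.3,0,0,0,0]

```text
time_s: 9.98
tcp_pos: [0.6445, 0.0075, 0.0569]
ee_rot: [[0.992, 0.128, -0.0], [0.128, -0.992, 0.0], [-0.0, -0.0, -1.0]]
wrist_force: [-0.8, -0.1, -5.4]
gripper_width: 0.152
gripper_force: 30.0
```

Call:
drive_tool:
  rows:
    - [0,2,0.2,-0.3,0,0,0]
    - [0,2,0.2,-0.3,0,0,0]
    - [0,2,0.2,0,0,0,0]
    - [0,0,0,0,0,0,0]

```text
time_s: 10.32
tcp_pos: [0.6509, 0.008, 0.0567]
ee_rot: [[0.992, 0.128, 0.001], [0.128, -0.992, 0.0], [0.001, -0.0, -1.0]]
wrist_force: [0.9, -0.4, -5.8]
gripper_width: 0.154
gripper_force: 30.0
```

Call:
drive_tool:
  rows:
    - [0,2,0.2,0,0,0,0]
    - [0,2,0.2,0,0,0,0]
    - [0,0,0,0,0,0,0]
    - [0,0,0,0,0,0,0]

```text
time_s: 10.65
tcp_pos: [0.6548, 0.0084, 0.0566]
ee_rot: [[0.992, 0.128, 0.001], [0.128, -0.992, 0.0], [0.001, -0.0, -1.0]]
wrist_force: [-0.1, -0.1, -5.1]
gripper_width: 0.156
gripper_force: 30.0
```

Call:
drive_tool:
  rows:
    - [0,1.5,0.2,-0.4,0,0,0]
    - [0,1.5,0.2,0,0,0,0]
    - [0,0,0,0,0,0,0]
    - [0,0,0,0,0,0,0]

```text
time_s: 10.98
tcp_pos: [0.6575, 0.0086, 0.0565]
ee_rot: [[0.992, 0.128, 0.0], [0.128, -0.992, -0.0], [0.0, 0.0, -1.0]]
wrist_force: [-1.0, -1.1, -1.9]
gripper_width: 0.154
gripper_force: 30.0
```

Call:
drive_tool:
  rows:
    - [0,1.5,0.2,0,0,0,0]
    - [0,1.5,0.2,0,0,0,0]
    - [0,0,0,0,0,0,0]
    - [0,0,0,0,0,0,0]

```text
time_s: 11.32
tcp_pos: [0.6606, 0.0091, 0.0564]
ee_rot: [[0.992, 0.128, 0.001], [0.128, -0.992, 0.0], [0.001, 0.0, -1.0]]
wrist_force: [-1.0, -1.1, -0.7]
gripper_width: 0.156
gripper_force: 30.0
```

Call:
drive_tool:
  rows:
    - [0,1.5,0.2,0,0,0,0]
    - [0,1.5,0.2,0,0,0,0]
    - [0,0,0,0,0,0,0]
    - [0,0,0,0,0,0,0]

```text
time_s: 11.65
tcp_pos: [0.6636, 0.0095, 0.0564]
ee_rot: [[0.992, 0.128, 0.001], [0.128, -0.992, 0.0], [0.001, 0.0, -1.0]]
wrist_force: [-2.5, -1.2, -0.1]
gripper_width: 0.154
gripper_force: 30.0
```

Call:
drive_tool:
  rows:
    - [0,1.5,0.2,0,0,0,0]
    - [0,0,0,0,0,0,0]
    - [0,0,0,0,0,0,0]

```text
time_s: 11.9
tcp_pos: [0.6649, 0.0096, 0.0564]
ee_rot: [[0.992, 0.128, 0.0], [0.128, -0.992, -0.0], [0.0, 0.0, -1.0]]
wrist_force: [-3.2, -0.9, 1.5]
gripper_width: 0.157
gripper_force: 30.0
```

Call:
drive_tool:
  rows:
    - [0,1.5,0.2,0,0,0,0]
    - [0,0,0,0,0,0,0]
    - [0,0,0,0,0,0,0]

```text
time_s: 12.15
tcp_pos: [0.6658, 0.0098, 0.0564]
ee_rot: [[0.992, 0.128, -0.001], [0.128, -0.992, -0.0], [-0.001, 0.0, -1.0]]
wrist_force: [-5.2, -1.0, 3.2]
gripper_width: 0.158
gripper_force: 30.0
```

Call:
drive_tool:
  rows:
    - [0,1.5,0.2,0,0,0,0]
    - [0,0,0,0,0,0,0]
    - [0,0,0,0,0,0,0]

```text
time_s: 12.4
tcp_pos: [0.6659, 0.0097, 0.0564]
ee_rot: [[0.992, 0.128, -0.004], [0.128, -0.992, -0.001], [-0.004, 0.0, -1.0]]
wrist_force: [-7.2, -0.3, 5.5]
gripper_width: 0.154
gripper_force: 30.0
```

Call:
drive_tool:
  rows:
    - [0,1.5,0.2,0,0,0,0]
    - [0,0,0,0,0,0,0]
    - [0,0,0,0,0,0,0]

```text
time_s: 12.65
tcp_pos: [0.6665, 0.0098, 0.0565]
ee_rot: [[0.992, 0.128, -0.006], [0.128, -0.992, -0.001], [-0.006, 0.0, -1.0]]
wrist_force: [-9.9, -0.7, 6.5]
gripper_width: 0.155
gripper_force: 30.0
```

Call:
drive_tool:
  rows:
    - [0,1.5,0.2,0,0,0,0]
    - [0,0,0,0,0,0,0]
    - [0,0,0,0,0,0,0]

```text
time_s: 12.9
tcp_pos: [0.6674, 0.0099, 0.0566]
ee_rot: [[0.992, 0.128, -0.008], [0.128, -0.992, -0.001], [-0.008, 0.0, -1.0]]
wrist_force: [-11.2, -0.9, 8.0]
gripper_width: 0.156
gripper_force: 30.0
```

Call:
drive_tool:
  rows:
    - [0,1.5,0.2,0.3,0,0,0]
    - [0,1.5,0.2,0,0,0,0]
    - [0,0,0,0,0,0,0]
    - [0,0,0,0,0,0,0]

```text
time_s: 13.23
tcp_pos: [0.6694, 0.0101, 0.0567]
ee_rot: [[0.992, 0.127, -0.01], [0.127, -0.992, -0.002], [-0.01, 0.0, -1.0]]
wrist_force: [-12.7, 0.3, 9.1]
gripper_width: 0.158
gripper_force: 30.0
```

Call:
drive_tool:
  rows:
    - [0,1.5,0.2,0,0,0,0]
    - [0,1,0.1,0,0,0,0]
    - [0,0,0,0,0,0,0]
    - [0,0,0,0,0,0,0]

```text
time_s: 13.57
tcp_pos: [0.671, 0.0103, 0.0568]
ee_rot: [[0.992, 0.127, -0.012], [0.127, -0.992, -0.002], [-0.012, 0.001, -1.0]]
wrist_force: [-14.6, -0.2, 10.4]
gripper_width: 0.156
gripper_force: 30.0
```

Call:
drive_tool:
  rows:
    - [0,1,0.1,0,0,0,0]
    - [0,0.8,0.1,0,0,0,0]
    - [0,0,0,0,0,0,0]
    - [0,0,0,0,0,0,0]
    - [0,0,0,0,0,0,0]

```text
time_s: 13.98
tcp_pos: [0.6723, 0.0104, 0.0568]
ee_rot: [[0.992, 0.127, -0.013], [0.127, -0.992, -0.002], [-0.013, 0.001, -1.0]]
wrist_force: [-16.3, 0.1, 11.5]
gripper_width: 0.156
gripper_force: 30.0
```

Call:
drive_tool:
  rows:
    - [0,0,0,0,0,0,0]
    - [0,0,0,0,0,0,0]
    - [0,0,0,0,0,0,0]
    - [0,0,0,0,0,0,0]
    - [0,0,0,0,0,0,0]

```text
time_s: 14.4
tcp_pos: [0.6723, 0.0104, 0.0568]
ee_rot: [[0.992, 0.127, -0.013], [0.127, -0.992, -0.002], [-0.013, 0.001, -1.0]]
wrist_force: [-16.3, 0.0, 11.8]
gripper_width: 0.153
gripper_force: 30.0
```

Run:
```python
from h import *
c=capture('scene'); save('press.png',c['frame'][170:280,190:310],5)
```

```text
(no output)
```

View pics/press.png

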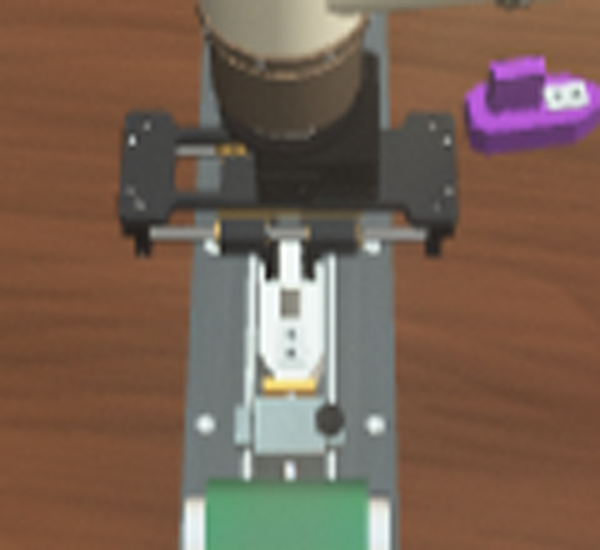

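The carrier's nose is against the brass plunger, which is about 6.8 mm in (13 N net), and the half-second hold is done. I'll back off while still gripping, then release.

Call:
drive_tool:
  rows:
    - [0,-4,-0.5,0,0,0,0]
    - [0,-4,-0.5,0,0,0,0]
    - [0,-4,-0.5,0,0,0,0]
    - [0,0,0,0,0,0,0]
    - [0,0,0,0,0,0,0]

```text
time_s: 14.87
tcp_pos: [0.666, 0.01, 0.0564]
ee_rot: [[0.992, 0.128, -0.0], [0.128, -0.992, 0.0], [-0.0, -0.0, -1.0]]
wrist_force: [-2.9, -0.3, 0.0]
gripper_width: 0.151
gripper_force: 30.0
```

Call:
drive_tool:
  rows:
    - [0,-3,-0.4,0,0,0,0]
    - [0,-2,-0.3,0,0,0,0]
    - [0,0,0,0,0,0,0]
    - [0,0,0,0,0,0,0]
    - [0,0,0,0,0,0,0]

```text
time_s: 15.28
tcp_pos: [0.6615, 0.0094, 0.0564]
ee_rot: [[0.992, 0.128, 0.001], [0.128, -0.992, 0.0], [0.001, -0.0, -1.0]]
wrist_force: [1.2, -0.7, -3.1]
gripper_width: 0.152
gripper_force: 30.0
```

Call:
drive_tool:
  rows:
    - [0,0,0,-0.4,0,0,0]
    - [50,0,0,0,0,0,0]
    - [50,0,0,0,0,0,0]
    - [50,0,0,0,0,0,0]
    - [50,0,0,0,0,0,0]

```text
time_s: 15.7
tcp_pos: [0.6612, 0.0091, 0.0565]
ee_rot: [[0.992, 0.128, 0.0], [0.128, -0.992, -0.0], [0.0, 0.0, -1.0]]
wrist_force: [-0.5, -0.0, 0.5]
gripper_width: 0.372
gripper_force: 0.0
```

Call:
drive_tool:
  rows:
    - [50,0,0,0,0,0,0]
    - [50,0,0,0,0,0,0]
    - [50,0,0,5,0,0,0]
    - [50,0,0,20,0,0,0]
    - [50,0,0,30,0,0,0]

```text
time_s: 16.12
tcp_pos: [0.6588, 0.0088, 0.1087]
ee_rot: [[0.992, 0.127, -0.007], [0.127, -0.992, -0.001], [-0.007, 0.0, -1.0]]
wrist_force: [-0.6, 0.0, 0.3]
gripper_width: 0.496
gripper_force: 0.0
```

Call:
drive_tool:
  rows:
    - [50,-5,0,35,0,0,0]
    - [50,-25,0,35,0,0,0]
    - [50,-35,0,20,0,0,0]
    - [50,-35,0,0,0,0,0]
    - [50,-35,0,0,0,0,0]

```text
time_s: 16.53
tcp_pos: [0.5263, 0.0093, 0.2022]
ee_rot: [[0.992, 0.128, 0.004], [0.128, -0.992, 0.001], [0.004, -0.001, -1.0]]
wrist_force: [-0.0, 0.6, -0.2]
gripper_width: 0.5
gripper_force: 0.0
```

Call:
drive_tool:
  rows:
    - [50,-35,0,0,0,0,0]
    - [50,-35,0,0,0,0,0]
    - [50,0,0,0,0,0,0]
    - [50,0,0,0,0,0,0]
    - [50,0,0,0,0,0,0]

```text
time_s: 16.95
tcp_pos: [0.4576, 0.0094, 0.2011]
ee_rot: [[0.992, 0.128, 0.002], [0.128, -0.992, 0.0], [0.002, -0.0, -1.0]]
wrist_force: [0.3, 0.2, -0.8]
gripper_width: 0.498
gripper_force: 0.0
```

Run:
```python
from h import *
print(sense()['wrist_force'],sense()['gripper_width'])
c=capture('scene'); save('end.png',c['frame'][150:300,170:330],3.7)
```

```text
[ 0.29355763  0.24286019 -0.77150508] 0.49847030492021516
```

View pics/end.png

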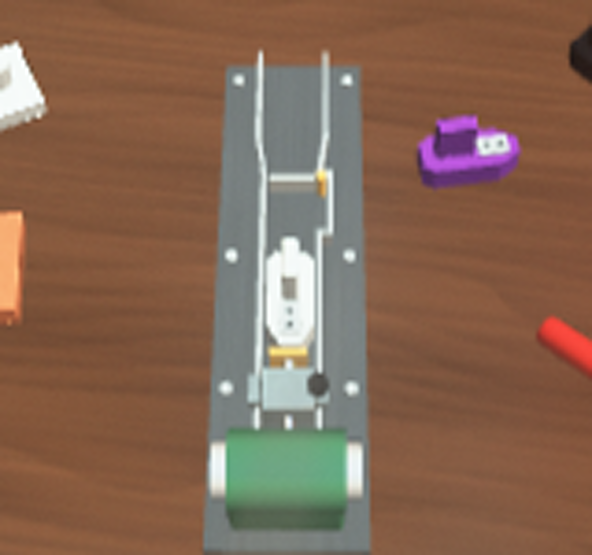

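The carrier lies straight in the channel just short of the plunger, the flap is shut behind it at crop pixel (295,180), and the arm is clear.

```bash
python3 -c "
from station import *
print(finish_job())"
```

```text
the job is handed in; nothing more can be done
None
```

The job is handed in, though no verdict came back: the carrier pressed the plunger about 7 mm by my estimate, held for over half a second, and now lies in the channel with the flap shut behind it and the arm clear.

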